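# Gauge a milling blank and set the height marker

### The job

Check the thicker of the two ceramic milling blanks before it goes to the mill: lay it flat in the middle of the dark reference plate, stand the bridge gauge across it with both feet flat on the plate and its sprung pin resting on the blank, let go, and then slide the square marker up its post until its top is level with the top of the pin's pointer, leaving the marker there. Afterwards stand the gauge upright on the bare worktop again and lay the blank flat in the free half of the grey case pan, beside the jaw model. Leave the thinner blank and the jaw model where they are.

Things in the scene. Friction and masses are not known exactly. Their poses are not given: they have to be found in the camera images.
- plate: Fixed dark granite reference plate, 120 (x) x 160 (y) x 16 mm; origin at the centre of its underside, so its top is 16 mm above the origin.
- gauge: Loose aluminium bridge gauge, 0.45 kg, 108 mm long in its y; origin midway between its feet, at their underside. Two steel feet (40 mm in x, 16 mm in y, centred at y = -46 and +46 mm), 76 mm clear between them; bridge from 38 to 50 mm up. On it in the middle the housing, 28 (x) x 40 (y) mm, 50 to 74 mm up: carry it by this, gripped across x. Sprung pin on its axis; graduated post at y = +44 mm.
- housing_top (a point): Centre of the top of the gauge's housing, 74 mm above the gauge's origin; axes as the gauge.
- gauge_pin (a joint): Lift of the gauge's sprung pin in m (0 to 0.023), growing upwards. At 0 its foot (a 14 mm disc) hangs 8 mm above the underside of the gauge's feet; with the gauge standing over a part this reads the part's height less 8 mm. A light spring (about 0.3 N, rising to 0.8 N) pushes it down.
- pin_foot (a point): Centre of the underside of the pin's foot, on the gauge's axis.
- pointer_top (a point): Top face of the flat dark pointer on the pin's head, near its end by the post (34 mm from the pin's axis towards +y of the gauge); 81 mm above the gauge's origin plus the pin's lift.
- gauge_marker (a joint): Height of the marker on the post in m (0 to 0.023), growing upwards; it stays where it is left (about 1.2 N of friction). When it equals gauge_pin, the marker's top is level with the pointer's top.
- marker_top (a point): Centre of the top face of the marker, a black ribbed collar 14 x 14 x 26 mm high with a bright top edge, round the post at y = +44 mm of the gauge; 81 mm above the gauge's origin plus the marker's joint value. The post (6 mm thick, top 105 mm above the origin) sticks out above it. Both its x sides are free: pinch it across x from above.
- thick_blank: Loose ivory milling blank, block 65 (x) x 40 (y) x 24 mm high, 0.19 kg, with a steel holder stub (12 mm flange, 7 mm pin, 15 mm long in all) on its -x end at half height; origin at the centre of the block's underside. The thicker one.
- thin_blank: Another ivory milling blank with the same outline and stub, but only 15 mm high; origin at the centre of the block's underside. Stays where it is.
- pan: Fixed grey plastic case pan, 200 (x) x 140 (y) x 22 mm high outside, walls and floor 3 mm; origin at the centre of its underside. Its half towards +x holds the jaw model, its half towards -x is free.
- pan_free (a point): Point on the inner floor of the pan in its free part, 30 mm from the pan's centre towards its -x, 3 mm above its underside; around it there is room for the blank lying along the pan's x (inner wall at x = -97 mm, jaw model from about x = +20 mm; 134 mm wide); axes as the pan.
- jaw_model: Loose pink and white jaw model, 63 x 76 x 22 mm, lying in the pan's +x half; origin at the centre of its underside. Stays where it is.

How it is judged:
On the way, in this order (a step that is already met when the one before it is completed fails the run):
1. the thicker blank lies flat on the reference plate, near its middle, let go (z of thick_blank in the frame of plate between 0.014 and 0.018 m and angle between thick_blank's own z axis and vertical below 0.06 rad and horizontal distance between thick_blank and plate below 0.04 m and contact force between the fingers and thick_blank below 0.05 N and linear speed of thick_blank below 0.02 m/s), for 0.2 s.
2. the gauge stands by itself with both feet flat on the plate and its pin on the blank, reading the blank's height (z of thick_blank in the frame of plate between 0.014 and 0.018 m and angle between thick_blank's own z axis and vertical below 0.06 rad and z of gauge in the frame of plate between 0.0145 and 0.0175 m and angle between gauge's own z axis and vertical below 0.04 rad and contact force between gauge and thick_blank above 0.15 N and value of joint gauge_pin between 0.0145 and 0.0175 m and contact force between the fingers and gauge below 0.05 N and linear speed of gauge below 0.02 m/s), for 0.2 s.
3. the marker is level with the pin's pointer (within 2 mm) and let go, while the gauge still stands on the plate with its pin on the blank (z of thick_blank in the frame of plate between 0.014 and 0.018 m and angle between thick_blank's own z axis and vertical below 0.06 rad and z of gauge in the frame of plate between 0.0145 and 0.0175 m and angle between gauge's own z axis and vertical below 0.04 rad and contact force between gauge and thick_blank above 0.15 N and value of joint gauge_pin between 0.0145 and 0.0175 m and contact force between the fingers and gauge below 0.05 N and z of marker_top in the frame of pointer_top between -0.002 and 0.002 m), for 0.2 s.
4. the gauge stands upright on the worktop again, let go (height (world z) of gauge between -0.002 and 0.002 m and angle between gauge's own z axis and vertical below 0.04 rad and contact force between the fingers and gauge below 0.05 N and linear speed of gauge below 0.02 m/s), for 0.2 s.
At the end, for the whole second after the job is handed in: The thicker blank lies flat on the floor of the case pan, beside the jaw model, let go and at rest; the gauge stands upright on the worktop, let go; the marker is still where the blank's reading put it (joint 16 mm, within 2.5 mm) (all of step 4 and x of thick_blank in the frame of pan between -0.075 and 0.03 m and y of thick_blank in the frame of pan between -0.055 and 0.055 m and z of thick_blank in the frame of pan between 0.001 and 0.006 m and angle between thick_blank's own z axis and vertical below 0.08 rad and linear speed of thick_blank below 0.02 m/s and contact force between the fingers and thick_blank below 0.05 N and value of joint gauge_marker between 0.0135 and 0.0185 m); the robot touches nothing.
It fails at once if the thinner blank is moved by more than 15 mm (distance of thin_blank from where it was at the start of the episode above 0.015 m).
It fails at once if the jaw model is moved by more than 15 mm (distance of jaw_model from where it was at the start of the episode above 0.015 m).
It also fails if it takes over 72 s, if anything falls off the work surface, if the arm or the gripper's body presses on something with over 40 N, if the wrist force passes 120 N, or if a joint passes its speed limit or range.

### The arm

A 6-joint arm with a two-finger parallel gripper is mounted at the origin on a cart in front of the work surface, level with it; the furniture and walls round the work are solid. World frame = base frame: x ahead of the robot, y to its left, z up, the work surface at z = 0. Lengths are in m, angles in rad, forces in N, time in s.
With the tool pointing down it reaches from about 0.25 to 0.725 m from the base axis. Payload 4 kg.
Tool frame: the origin (TCP) lies on the centre line of the jaws, within the pads' length; the fingertips stand 22 mm ahead of it and the grasp point (between the pads) lies 3 mm ahead of it; z points along the fingers, y is the line along which they close (so a half turn about z gives the same grasp; the last joint's range is limited). The gripper opens to 85 mm and grips with 20 to 120 N. Pads are 22 mm wide; open, the fingers measure 114 mm over their backs; the gripper's body (76 mm by 85 mm) begins 54 mm behind the grasp point. The pads swing forward as they close: fully open they stand 13 mm farther back than shut.
Start: joints at [1.269, 0.241, 0.005, 1.335, 0, 1.571], TCP at [0.149, 0.477, 0.253] pointing down, gripper open.
Joint ranges: [-2.72, 2.72], [-1.05, 1.87], [-1.09, 1.28], [-1.99, 2.15], [-1.42, 1.44], [-3.14, 3.14]. Speed limits (rad/s): [2.79, 2.79, 3.14, 3.14, 3.14, 3.14].

### API

Orientations are given as a unit quaternion [x, y, z, w].
In Python, from workcell import bot gives the robot as it stands.
- The arm moves only by the shell command python3 -m inch 'ROWS'. ROWS is JSON, one flat list of numbers, 7 for each row, row after row: the shift along the world's x, y, z in mm, then the turn, a rotation vector about the world's x, y, z in rad, then the opening in per cent of the stroke, from 0 (shut) to 100 (fully open). A call has 1 to 8 rows; each row is the pose to reach, as a shift and turn from the pose commanded when the call began; what a row does not reach only later rows make up. A row lasts 1/12 s, in which the tool goes at most 41.7 mm and 7.16 degrees, less where a joint would pass 70% of its speed; a pose out of reach is approached as far as the arm can. A call with a gripper value outside its range is refused whole. The fingers move at their own pace and stop on an object; the grip force is fixed at half the most. Time passes only in rows, so rows that repeat a pose let the fingers close. It gives the time, the measured TCP pose, the force, the opening and the grip force at its end, in the units of the state.
- bot.get_obs(): the state, without advancing time (a new reading comes with each control period).
- bot.camera(name): name is "scene" or "top" or "wrist"; returns the picture (384x512x3 uint8, blue, green, red); there is no depth.
- bot.camera_info(name): a dict with "intrinsics" (3x3 intrinsics, pixels), "camera_from_world" (4x4, takes a point from world to camera coordinates); the wrist camera has in their place "hand_eye" (4x4, takes a point from camera to tool coordinates, whose origin is the TCP and whose axes are the flange's). Camera axes: x right, y down, z forward; pixel columns grow to the right and rows downward; lengths in m; the calibration is good to about 2 mm. A picture is of the moment at which its call begins: read the wrist's pose just before it. camera_info takes no time and is no camera call.
- bot.job_done(): hands the job in; it is judged then, once.
Trained networks look in the newest picture that a camera, given by its name, has taken for a name from the list of things; names that differ only in an ending like _2 or _b are one class to them, and where a whole thing is asked for, a point or a joint stands for the part that bears it (a point fixed in the world has none). Each returns a list of dicts, best first, with "confidence" (0 to 1); they miss things now and then, are a little off and sometimes report something else, mostly with a low value. They report only what shows in the picture. A call takes as long as a camera call.
- bot.silhouettes(camera, target): "mask" (384x512 bool, what is visible of it) and "uv" ([column, row] in pixels, amid what is visible of it).
- bot.spot_point(camera, target): "uv" ([column, row] in pixels: a listed point, or the origin of a listed thing).
The state is a dict: "clock": time; "joint_pos": joint angles; "joint_vel": joint speeds; "tau": joint torques, N m; "eef_pos": TCP position; "tool_rot": TCP orientation; "ft_force": force on the tool from outside, world axes, zero at the start; "ft_torque": the same for the moment, N m; "grip_width": finger opening in m; "grasp_force": force on a finger pad.
Only numpy, scipy, OpenCV 4.12 (cv2) and the standard library are available. Lean on these libraries where they do the work, as an engineer would, in place of code of your own. Each camera call takes 0.05 s, during which the arm holds its last target. There are 200 camera calls.

## Working session

There is one attempt and no reset: what is moved stays moved. The work goes in short steps, Python scripts to look and compute and a shell command to move; the robot and the scene stay as the last step left them, time stands still between calls to the robot, and variables do not carry over. Pictures are saved under pics/ and viewed, at most 10 in all, crops included, and the job is handed in when it is done.

```bash
ls; mkdir -p pics; cat > h.py <<'E'
import numpy as np, cv2
from workcell import bot
from scipy.spatial.transform import Rotation as R
def cam(name):
    i=bot.camera_info(name); K=np.array(i["intrinsics"])
    if name=="wrist":
        o=bot.get_obs(); T=np.eye(4); T[:3,:3]=R.from_quat(o["tool_rot"]).as_matrix(); T[:3,3]=o["eef_pos"]
        W=T@np.array(i["hand_eye"])
    else: W=np.linalg.inv(np.array(i["camera_from_world"]))
    return K,W
def px2w(uv,K,W,z):
    d=W[:3,:3]@np.linalg.inv(K)@np.array([uv[0],uv[1],1.]); c=W[:3,3]
    return c+d*(z-c[2])/d[2]
def w2px(p,K,W):
    q=np.linalg.inv(W)@np.append(p,1); q=K@q[:3]; return q[:2]/q[2]
def rect(mask,K,W,z):
    cs=max(cv2.findContours(mask.astype(np.uint8),0,2)[0],key=cv2.contourArea)[:,0]
    P=np.array([px2w(p,K,W,z)[:2]*1000 for p in cs]).astype(np.float32)
    return cv2.minAreaRect(P)
E
python3 - <<'E'
from h import *
for c in ["top","scene"]:
    im=bot.camera(c); cv2.imwrite(f"pics/{c}0.png",im)
K,W=cam("top"); print(K,W.round(3))
for n,z in [("plate",0),("gauge",0),("housing_top",.074),("marker_top",.081),("thick_blank",0),("thin_blank",0),("pan",0),("pan_free",.003),("jaw_model",.003)]:
    for d in bot.spot_point("top",n)[:3]: print(n,round(d["confidence"],2),np.round(d["uv"]),px2w(d["uv"],K,W,z).round(3))
for n,z in [("plate",.016),("thick_blank",.024),("thin_blank",.015),("pan",.022),("gauge",.06)]:
    for d in bot.silhouettes("top",n)[:2]: print(n,round(d["confidence"],2),np.round(d["uv"]),rect(d["mask"],K,W,z))
print(bot.get_obs())
E
```

```text
pics
[[449.06810484   0.         264.07344695]
 [  0.         449.06810484 190.80632982]
 [  0.           0.           1.        ]] [[-0.006 -0.999  0.046  0.525]
 [-1.     0.007  0.017  0.076]
 [-0.017 -0.046 -0.999  1.09 ]
 [ 0.     0.     0.     1.   ]]
plate 0.87 [288. 216.] [0.514 0.035 0.   ]
gauge 0.94 [294. 144.] [0.689 0.021 0.   ]
housing_top 0.71 [295. 141.] [0.685 0.021 0.074]
marker_top 0.41 [272. 141.] [0.684 0.074 0.081]
thick_blank 0.97 [155. 245.] [0.446 0.359 0.   ]
thin_blank 0.97 [206. 222.] [0.5   0.235 0.   ]
pan 0.56 [386. 187.] [ 0.582 -0.201  0.   ]
pan_free 0.62 [384. 204.] [ 0.54  -0.195  0.003]
jaw_model 0.71 [382. 164.] [ 0.639 -0.193  0.003]
plate 0.9 [288. 216.] ((519.1959838867188, 37.04118728637695), (120.20463562011719, 159.01785278320312), 5.4337544441223145)
thick_blank 0.57 [155. 243.] ((448.5695495605469, 352.22186279296875), (44.25762176513672, 74.41703033447266), 82.13524627685547)
thin_blank 0.9 [206. 224.] ((490.10382080078125, 234.44725036621094), (78.87158203125, 40.8119010925293), 0.04996941238641739)
pan 0.63 [390. 192.] ((582.57403564453
[... 202 characters left out ...]
6156006)
{'clock': 0.8, 'joint_pos': array([ 1.26899458e+00,  2.40550090e-01,  5.01254591e-03,  1.33521359e+00,
       -8.01911194e-06,  1.57077735e+00]), 'joint_vel': array([-0.00019995,  0.00135301,  0.00099995, -0.00018071, -0.00074813,
       -0.00030311]), 'tau': array([ 4.65907378e-04, -3.72149348e+01,  2.52680647e+01,  7.65349505e-04,
        1.61309808e-04,  5.91281818e-06]), 'eef_pos': array([0.14862253, 0.47740017, 0.25333622]), 'tool_rot': array([1.50319449e-01, 9.88637478e-01, 2.17387704e-05, 7.36138875e-06]), 'ft_force': array([-0.31965481, -0.00367712, -0.21797758]), 'ft_torque': array([0.01967123, 0.0059529 , 0.06413453]), 'grasp_force': 0.0, 'grip_width': 0.08546744249475248}
```

```bash
python3 - <<'E'
import cv2
a=cv2.imread("pics/top0.png")[100:300,100:450]; a=cv2.resize(a,None,fx=2.2,fy=2.2,interpolation=2)
cv2.imwrite("pics/topc.png",a)
E
```

```text
(no output)
```

View pics/topc.png

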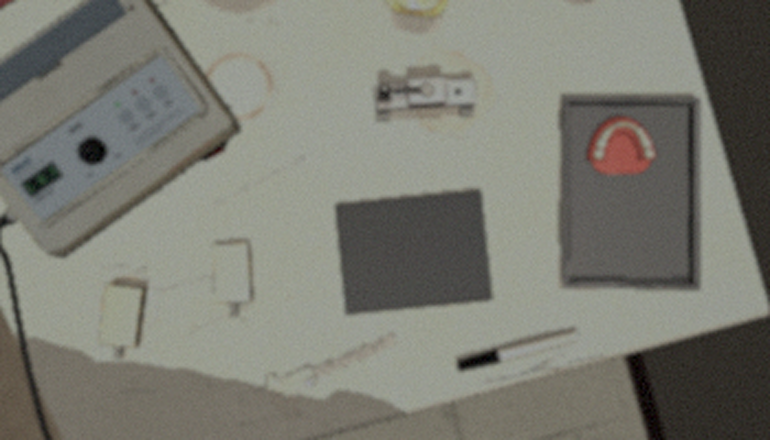

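View pics/scene0.png

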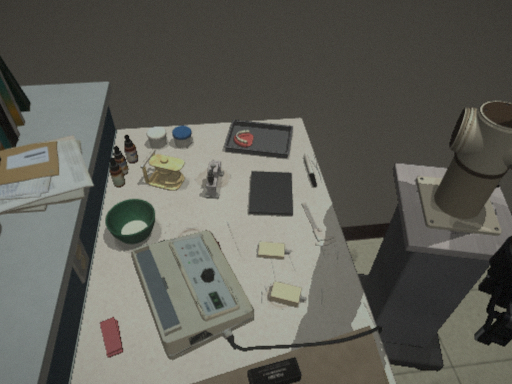

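The top picture shows the thicker blank at about px (155,242), the thinner at (206,223), and the plate at (288,216). The gauge is at (294,142) with its post to the left (+y), and the pan is at (386,187). The detections match these positions. I'll go above the thicker blank next.

```bash
python3 -m inch '[290,-122,-33,0,0,0.16,100, 290,-122,-33,0,0,0.16,100, 290,-122,-33,0,0,0.16,100, 290,-122,-33,0,0,0.16,100, 290,-122,-33,0,0,0.16,100, 290,-122,-33,0,0,0.16,100, 290,-122,-33,0,0,0.16,100, 290,-122,-33,0,0,0.16,100]'; python3 -m inch '[0,0,0,0,0,0,100,0,0,0,0,0,0,100,0,0,0,0,0,0,100]'
cat >> h.py <<'E'
def look(fn,items,c="wrist"):
    o=bot.get_obs(); K,W=cam(c); im=bot.camera(c); cv2.imwrite(f"pics/{fn}.png",im)
    for n,z,zt in items:
        for d in bot.spot_point(c,n)[:2]: print(n,"pt",round(d["confidence"],2),np.round(d["uv"]),(px2w(d["uv"],K,W,z)*1000).round(1))
        if zt is not None:
            for d in bot.silhouettes(c,n)[:1]: print(n,"sil",round(d["confidence"],2),np.round(d["uv"]),np.round(np.hstack(rect(d["mask"],K,W,zt)),1))
    T=R.from_quat(o["tool_rot"]).as_matrix(); print("tcp",(o["eef_pos"]*1000).round(1),"tool y yaw",np.degrees(np.arctan2(T[1,1],T[0,1])).round(1),"z",T[:,2].round(3),"t",round(o["clock"],2),"w",o["grip_width"])
E
python3 - <<'E'
from h import *
print(np.round(bot.camera_info("wrist")["hand_eye"],3))
look("w1",[("thick_blank",0,.024),("thin_blank",0,.015)])
E
```

```text
clock: 1.47
eef_pos: [0.4415, 0.3535, 0.2199]
tool_rot: [0.072, 0.997, -0.0, 0.0]
ft_force: [-0.3, 2.0, -0.2]
grip_width: 0.0854
grasp_force: 0.0
clock: 1.72
eef_pos: [0.4382, 0.3553, 0.2201]
tool_rot: [0.071, 0.997, -0.0, -0.0]
ft_force: [-0.3, 0.9, -1.2]
grip_width: 0.0849
grasp_force: 0.0
[[ 0.    -0.955 -0.298  0.076]
 [ 1.     0.    -0.     0.   ]
 [ 0.001 -0.298  0.955 -0.119]
 [ 0.     0.     0.     1.   ]]
thick_blank pt 0.64 [252. 178.] [449.9 350.9   0. ]
thick_blank sil 0.63 [254. 179.] [443.8 354.9  39.   81.3  82.9]
thin_blank pt 0.73 [170. 225.] [498.4 236.2   0. ]
thin_blank sil 0.93 [168. 226.] [488.3 238.2  79.1  43.2   3. ]
tcp [438.2 355.3 220.1] tool y yaw 81.9 z [-0.001 -0.    -1.   ] t 1.72 w 0.08494447033184818
```

View pics/w1.png

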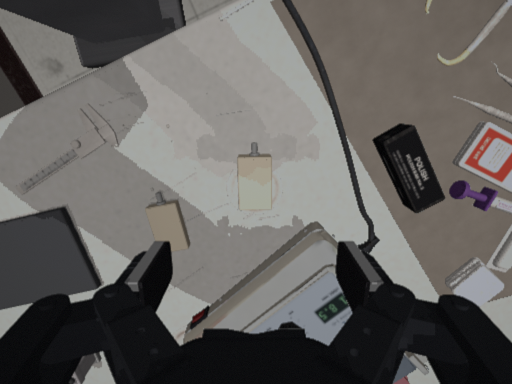

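The blank is at px (254,182) with its stub towards the base. The mill's corner at (318,222) is clear of the fingers. Now I descend and grip.

```bash
python3 -m inch '[13,-2,-40,0,0,0.02,75, 13,-2,-80,0,0,0.02,75, 13,-2,-120,0,0,0.02,75, 13,-2,-155,0,0,0.02,75, 13,-2,-180,0,0,0.02,75, 13,-2,-194,0,0,0.02,75, 13,-2,-194,0,0,0.02,75, 13,-2,-194,0,0,0.02,75]'; python3 -m inch '[0,0,0,0,0,0,10,0,0,0,0,0,0,10,0,0,0,0,0,0,10,0,0,0,0,0,0,10,0,0,0,0,0,0,10,0,0,0,0,0,0,10]'
```

```text
clock: 2.63
eef_pos: [0.4507, 0.3536, 0.0259]
tool_rot: [0.06, 0.998, -0.001, -0.001]
ft_force: [-0.3, 1.1, 0.6]
grip_width: 0.0641
grasp_force: 0.0
clock: 3.13
eef_pos: [0.4529, 0.3547, 0.0286]
tool_rot: [0.061, 0.998, 0.002, 0.002]
ft_force: [-0.7, -0.5, 5.7]
grip_width: 0.0385
grasp_force: 63.0
```

```bash
python3 -m inch '[0,0,35,0,0,0,10,0,0,74,0,0,0,10,0,-20,94,0,0,0.05,10,8,-60,94,0,0,0.1,10,16,-100,94,0,0,0.2,10,24,-140,94,0,0,0.21,10,32,-180,94,0,0,0.21,10,40,-220,94,0,0,0.21,10]'; python3 -m inch '[8,-40,0,0,0,0,10,16,-80,0,0,0,0,10,25,-98,0,0,0,0,10,25,-98,0,0,0,0,10,25,-98,0,0,0,0,10]'
python3 - <<'E'
from h import *
look("w2",[("plate",0,.016),("thick_blank",.1,None)])
E
```

```text
clock: 3.8
eef_pos: [0.4915, 0.1316, 0.1209]
tool_rot: [-0.044, 0.999, 0.0, 0.0]
ft_force: [1.3, 0.9, -1.5]
grip_width: 0.0385
grasp_force: 62.0
clock: 4.22
eef_pos: [0.5168, 0.0342, 0.1206]
tool_rot: [-0.043, 0.999, 0.0, 0.0]
ft_force: [-1.2, 0.3, -1.8]
grip_width: 0.0386
grasp_force: 62.0
plate pt 0.81 [257. 194.] [518.1  37.6   0. ]
plate sil 0.62 [263. 172.] [516.7  36.6 118.7 157.5   5.3]
thick_blank pt 0.62 [252. 240.] [512.6  32.7 100. ]
tcp [516.8  34.2 120.6] tool y yaw 94.9 z [ 0.  0. -1.] t 4.22 w 0.038610108529591715
```

View pics/w2.png

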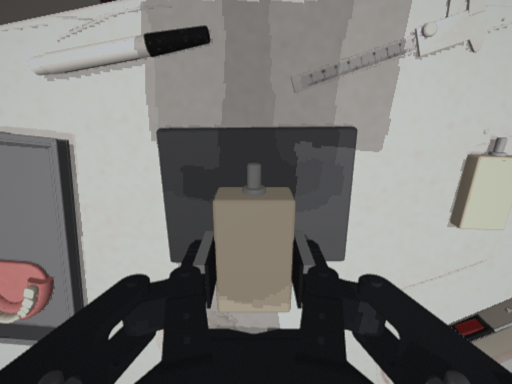

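The wrist view shows the blank held at px (254,240), in line with the plate beneath it. I lower it and release.

```bash
python3 -m inch '[1,2,-35,0,0,0,10,1,2,-60,0,0,0,10,1,2,-70,0,0,0,10,1,2,-75,0,0,0,10,1,2,-75,0,0,0,10,1,2,-75,0,0,0,10]'; python3 -m inch '[0,0,0,0,0,0,65,0,0,0,0,0,0,65,0,0,0,0,0,0,65,0,0,0,0,0,0,65]';  python3 -m inch '[0,0,35,0,0,0,65,0,0,75,0,0,0,65,0,0,115,0,0,0,65,0,0,145,0,0,0,65,0,0,145,0,0,0,65,0,0,145,0,0,0,65]'
python3 - <<'E'
from h import *
look("w3",[("plate",0,.016),("thick_blank",.016,.040)])
E
```

```text
clock: 4.92
eef_pos: [0.5181, 0.0382, 0.0461]
tool_rot: [-0.045, 0.999, 0.0, 0.001]
ft_force: [0.2, -0.1, -1.7]
grip_width: 0.0386
grasp_force: 62.0
clock: 5.25
eef_pos: [0.5181, 0.0375, 0.0458]
tool_rot: [-0.044, 0.999, 0.0, 0.001]
ft_force: [-0.7, -0.2, 0.1]
grip_width: 0.0555
grasp_force: 0.0
clock: 5.75
eef_pos: [0.5193, 0.0374, 0.1929]
tool_rot: [-0.044, 0.999, 0.0, 0.003]
ft_force: [-0.1, -0.7, -1.1]
grip_width: 0.0553
grasp_force: 0.0
plate sil 0.56 [231. 166.] [517.7  36.3 119.3 158.9   5.5]
thick_blank pt 0.85 [252. 177.] [520.7  35.2  16. ]
thick_blank pt 0.19 [425. 169.] [495.8 220.3  16. ]
thick_blank sil 0.73 [253. 173.] [508.8  37.4  79.3  40.8   5.1]
tcp [519.3  37.4 192.9] tool y yaw 95.0 z [ 0.006  0.    -1.   ] t 5.75 w 0.05525622521252308
```

The blank is lying on the plate at about (518,37) mm with a yaw of 5°. Next I go above the gauge and turn the tool to grip across its x.

```bash
python3 -m inch '[160,-15,20,0,0,-1.61,80,160,-15,20,0,0,-1.61,80,160,-15,20,0,0,-1.61,80,160,-15,20,0,0,-1.61,80,160,-15,20,0,0,-1.61,80,160,-15,20,0,0,-1.61,80,160,-15,20,0,0,-1.61,80,160,-15,20,0,0,-1.61,80]'; python3 - <<'E'
from h import *
look("w4",[("housing_top",.074,None)])
E
```

```text
clock: 6.67
eef_pos: [0.6773, 0.0223, 0.2073]
tool_rot: [0.443, 0.896, -0.001, -0.002]
ft_force: [0.1, 0.5, 0.5]
grip_width: 0.0682
grasp_force: 0.0
housing_top pt 0.74 [261. 194.] [686.   21.7  74. ]
tcp [677.3  22.3 207.3] tool y yaw 37.4 z [-0.004 -0.    -1.   ] t 6.67 w 0.06823958733199034
```

```bash
python3 -m inch '[8,-1,0,0,0,-0.61,80,8,-1,0,0,0,-0.61,80,8,-1,0,0,0,-0.61,80,8,-1,0,0,0,-0.61,80,8,-1,0,0,0,-0.61,80,8,-1,0,0,0,-0.61,80,8,-1,0,0,0,-0.61,80,8,-1,0,0,0,-0.61,80]'; python3 - <<'E'
from h import *
look("w5",[("housing_top",.074,None),("marker_top",.081,None),("pointer_top",.081,None),("gauge",0,.05)])
E
```

```text
clock: 7.43
eef_pos: [0.6854, 0.0214, 0.2098]
tool_rot: [0.688, 0.725, -0.0, -0.0]
ft_force: [-0.5, -0.7, 0.7]
grip_width: 0.0682
grasp_force: 0.0
housing_top pt 0.75 [256. 184.] [686.9  24.7  74. ]
marker_top pt 0.58 [255. 141.] [683.9  65.4  81. ]
gauge pt 0.55 [253. 165.] [683.7  27.2   0. ]
gauge sil 0.86 [254. 170.] [686.1  26.9  33.9 108.    3. ]
tcp [685.4  21.4 209.8] tool y yaw 3.0 z [-0.001 -0.    -1.   ] t 7.43 w 0.06818661048824708
```

View pics/w5.png

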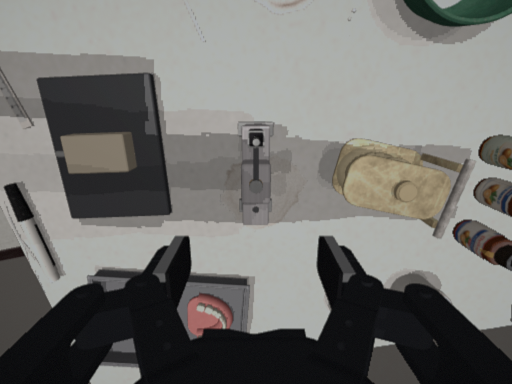

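The gauge is upright in the view at px (255,180), with its post at (256,138). The articulator's edge at x≈345 px leaves room for the finger. Now I descend and grip.

```bash
python3 -m inch '[1,3,-40,0,0,0,80,1,3,-80,0,0,0,80,1,3,-115,0,0,0,80,1,3,-130,0,0,0,80,1,3,-135,0,0,0,80,1,3,-135,0,0,0,80]'; python3 -m inch '[0,0,0,0,0,0,5,0,0,0,0,0,0,5,0,0,0,0,0,0,5,0,0,0,0,0,0,5,0,0,0,0,0,0,5,0,0,0,0,0,0,5,0,0,0,0,0,0,5]'
```

```text
clock: 8.23
eef_pos: [0.6854, 0.0244, 0.0734]
tool_rot: [0.689, 0.724, -0.001, -0.001]
ft_force: [-0.5, 0.3, 0.8]
grip_width: 0.0677
grasp_force: 0.0
clock: 8.82
eef_pos: [0.6879, 0.0245, 0.078]
tool_rot: [0.69, 0.724, 0.001, 0.001]
ft_force: [-2.4, -0.5, 6.0]
grip_width: 0.0266
grasp_force: 60.0
```

```bash
python3 -m inch '[0,0,35,0,0,0,5,0,0,75,0,0,0,5,-30,2,85,0,0,0.03,5,-70,5,85,0,0,0.03,5,-110,9,85,0,0,0.03,5,-145,12,85,0,0,0.03,5,-168,12,85,0,0,0.03,5,-168,12,85,0,0,0.03,5]'; python3 -m inch '[0,0,0,0,0,0,5,0,0,0,0,0,0,5]'; python3 - <<'E'
from h import *
look("w6",[("thick_blank",.016,None),("housing_top",.156,None)])
look("s6",[("thick_blank",.016,None),("housing_top",.156,None),("pin_foot",.09,None)],"scene")
a=cv2.imread("pics/s6.png")[120:240,180:340]; b=cv2.imread("pics/w6.png")
cv2.imwrite("pics/m6.png",np.hstack([cv2.resize(a,(400,300),interpolation=2),cv2.resize(b,(400,300))]))
E
```

```text
clock: 9.48
eef_pos: [0.5114, 0.0363, 0.1591]
tool_rot: [0.678, 0.735, -0.003, -0.003]
ft_force: [-1.2, 0.1, -4.3]
grip_width: 0.0264
grasp_force: 61.4
clock: 9.65
eef_pos: [0.5194, 0.0364, 0.1607]
tool_rot: [0.679, 0.734, 0.001, 0.001]
ft_force: [0.2, 0.5, -4.3]
grip_width: 0.0268
grasp_force: 61.4
thick_blank pt 0.39 [254. 184.] [519.9  36.8  16. ]
housing_top pt 0.73 [252. 259.] [518.2  38.  156. ]
tcp [519.4  36.4 160.7] tool y yaw 4.5 z [ 0.002  0.    -1.   ] t 9.65 w 0.026845332028348455
thick_blank pt 0.81 [272. 189.] [516.5  34.1  16. ]
housing_top pt 0.67 [272. 151.] [524.7  33.  156. ]
tcp [519.9  36.4 160.3] tool y yaw 4.5 z [ 0.001  0.    -1.   ] t 9.8 w 0.02674231745620886
```

View pics/m6.png

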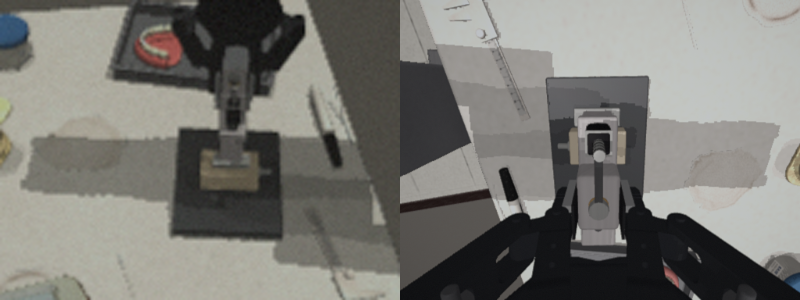

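The gauge hangs centred over the blank in both views, so I lower it.

```bash
python3 -m inch '[-1,0,-25,0,0,0,5,-1,0,-45,0,0,0,5,-1,0,-58,0,0,0,5,-1,0,-63,0,0,0,5,-1,0,-66,0,0,0,5,-1,0,-66,0,0,0,5]'
```

```text
clock: 10.5
eef_pos: [0.5175, 0.0363, 0.0947]
tool_rot: [0.679, 0.734, -0.0, -0.0]
ft_force: [0.7, -0.4, -3.9]
grip_width: 0.0265
grasp_force: 61.6
```

```bash
python3 -m inch '[0,0,-1.5,0,0,0,5,0,0,-1.5,0,0,0,5,0,0,-1.5,0,0,0,5]';python3 -m inch '[0,0,-1.5,0,0,0,5,0,0,-1.5,0,0,0,5]'
```

```text
clock: 10.75
eef_pos: [0.5186, 0.0364, 0.094]
tool_rot: [0.679, 0.734, 0.001, 0.001]
ft_force: [-2.2, -0.9, 1.9]
grip_width: 0.0265
grasp_force: 62.2
clock: 10.92
eef_pos: [0.5186, 0.0364, 0.0939]
tool_rot: [0.679, 0.734, 0.001, 0.001]
ft_force: [-4.5, -1.4, 12.4]
grip_width: 0.0268
grasp_force: 63.5
```

```bash
python3 -m inch '[0,0,0,0,0,0,60,0,0,0,0,0,0,60,0,0,0,0,0,0,60,0,0,0,0,0,0,60]';  python3 -m inch '[0,0,30,0,0,0,60,0,20,70,0,0,0,60,-2,30,100,0,0,0,60,-2,30,110,0,0,0,60,-2,30,110,0,0,0,60,-2,30,110,0,0,0,60]'
python3 - <<'E'
from h import *
look("w7",[("thick_blank",.016,None),("housing_top",.09,None),("marker_top",.097,None),("pointer_top",.113,None),("gauge",.016,.066)])
a=cv2.imread("pics/w7.png")[80:300,150:360]; cv2.imwrite("pics/m7.png",cv2.resize(a,None,fx=2.5,fy=2.5,interpolation=2))
E
```

```text
clock: 11.25
eef_pos: [0.518, 0.0364, 0.0914]
tool_rot: [0.679, 0.734, 0.0, 0.0]
ft_force: [0.3, 0.4, -1.2]
grip_width: 0.0512
grasp_force: 0.0
clock: 11.75
eef_pos: [0.5158, 0.0664, 0.2011]
tool_rot: [0.679, 0.735, 0.0, 0.0]
ft_force: [-0.7, 0.7, -0.6]
grip_width: 0.0516
grasp_force: 0.0
thick_blank pt 0.63 [253. 197.] [516.6  39.5  16. ]
housing_top pt 0.8 [252. 229.] [516.2  34.2  90. ]
marker_top pt 0.85 [253. 186.] [514.5  76.9  97. ]
pointer_top pt 0.87 [252. 200.] [513.8  69.8 113. ]
pointer_top pt 0.26 [252. 196.] [514.1  73.  113. ]
gauge pt 0.91 [250. 197.] [513.8  39.3  16. ]
gauge sil 0.91 [250. 204.] [517.   41.6  34.  112.9   4.5]
tcp [515.8  66.4 201.1] tool y yaw 4.5 z [ 0.001 -0.    -1.   ] t 11.75 w 0.051616832406881585
```

View pics/m7.png

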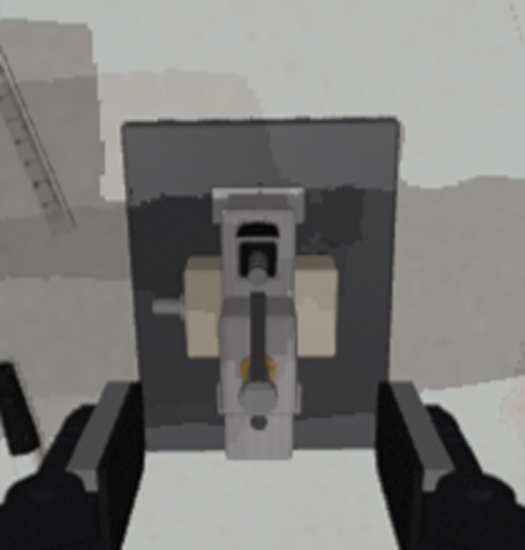

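The gauge stands over the blank with its pointer raised. The marker shows as a dark square at crop (258,255), and the pointer is narrow. Now I pinch the marker.

```bash
python3 -m inch '[-1,16,-20,0,0,0,45,-1,16,-55,0,0,0,45,-1,16,-80,0,0,0,45,-1,16,-92,0,0,0,45,-1,16,-98,0,0,0,45,-1,16,-98,0,0,0,45,-1,16,-98,0,0,0,45]'; python3 -m inch '[0,0,0,0,0,0,2,0,0,0,0,0,0,2,0,0,0,0,0,0,2,0,0,0,0,0,0,2,0,0,0,0,0,0,2,0,0,0,0,0,0,2]'
```

```text
clock: 12.68
eef_pos: [0.5149, 0.0823, 0.1035]
tool_rot: [0.679, 0.734, 0.0, 0.0]
ft_force: [0.6, -0.1, -0.5]
grip_width: 0.0382
grasp_force: 0.0
clock: 13.18
eef_pos: [0.5154, 0.0825, 0.104]
tool_rot: [0.679, 0.734, 0.001, 0.001]
ft_force: [1.7, 0.8, 0.1]
grip_width: 0.0123
grasp_force: 61.2
```

```bash
python3 -m inch '[0,0,4,0,0,0,2,0,0,8,0,0,0,2,0,0,12,0,0,0,2,0,0,16,0,0,0,2,0,0,16,0,0,0,2,0,0,16,0,0,0,2]'; python3 - <<'E'
from h import *
look("w8",[("marker_top",.113,None),("pointer_top",.113,None)])
look("s8",[("marker_top",.113,None),("pointer_top",.113,None),("gauge",.016,None)],"scene")
a=cv2.imread("pics/w8.png")[130:330,150:350]; b=cv2.imread("pics/s8.png")[120:220,220:320]
cv2.imwrite("pics/m8.png",np.hstack([cv2.resize(x,(400,400),interpolation=2) for x in (a,b)]))
E
```

```text
clock: 13.68
eef_pos: [0.5147, 0.0824, 0.1198]
tool_rot: [0.679, 0.734, 0.0, 0.0]
ft_force: [-0.2, 0.7, 1.2]
grip_width: 0.0125
grasp_force: 61.2
marker_top pt 0.77 [256. 266.] [515.9  79.  113. ]
pointer_top pt 0.75 [254. 281.] [515.8  69.9 113. ]
tcp [514.7  82.4 119.8] tool y yaw 4.5 z [ 0.001  0.    -1.   ] t 13.68 w 0.012540296707731434
marker_top pt 0.36 [271. 175.] [519.3  77.5 113. ]
pointer_top pt 0.53 [272. 173.] [518.4  70.9 113. ]
gauge pt 0.87 [269. 191.] [523.5  43.5  16. ]
gauge pt 0.23 [259. 140.] [ 580.1 -182.5   16. ]
tcp [514.7  82.5 119.5] tool y yaw 4.5 z [ 0.  0. -1.] t 13.83 w 0.012451276428421521
```

View pics/m8.png

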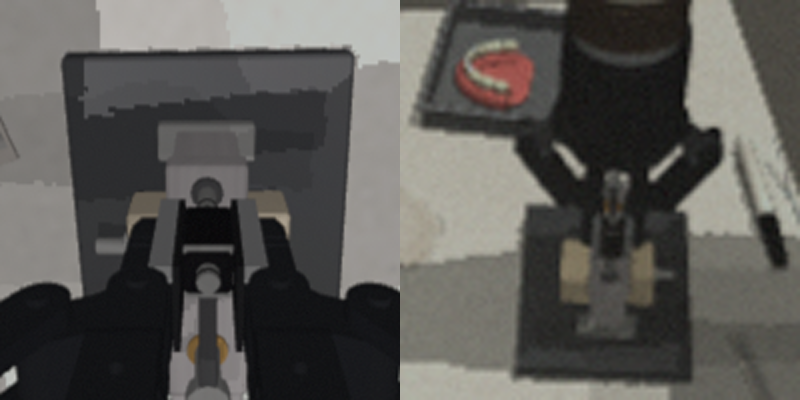

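```bash
python3 - <<'E'
from h import *
i=bot.camera_info("wrist"); K=np.array(i["intrinsics"]); H=np.array(i["hand_eye"])
def Wof(p,yaw):
    a=np.radians(yaw); y=np.array([np.cos(a),np.sin(a),0]); z=np.array([0,0,-1.]); x=np.cross(y,z)
    T=np.eye(4); T[:3,:3]=np.c_[x,y,z]; T[:3,3]=p; return T@H
a=np.radians(4.5); g0=np.array([.518,.0364,.016]); gy=np.array([-np.sin(a),np.cos(a),0])
for fn,p in [("w7",[.5158,.0664,.2011]),("w8",[.5147,.0824,.1197])]:
    W=Wof(p,4.5); pr=lambda y,z: w2px(g0+gy*y/1000+np.array([0,0,z/1000]),K,W).round(1)
    print(fn,"posttop",pr(44,105),"pointer34",pr(34,97),"foot end",pr(54,0),"bridge end",pr(54,50))
    for j in (0,4,8,12,14,16,18,20): print(j,"edge +y",pr(51,81+j),"edge -y",pr(37,81+j),"bottom +y",pr(51,55+j))
im7=cv2.imread("pics/w7.png"); im8=cv2.imread("pics/w8.png")
print("w7 col247,rows155-205",im7[155:205,247:250].mean((1,2)).round().astype(int))
print("w8 col245,rows225-300",im8[190:300,246:248].mean((1,2)).round().astype(int))
E
```

```text
w7 posttop [253.8 190.7] pointer34 [253.8 199.9] foot end [253.8 153.2] bridge end [253.8 162.4]
0 edge +y [253.8 173.7] edge -y [253.8 190.1] bottom +y [253.8 166.8]
4 edge +y [253.8 174.9] edge -y [253.8 191.6] bottom +y [253.8 167.8]
8 edge +y [253.8 176.2] edge -y [253.8 193.1] bottom +y [253.8 168.8]
12 edge +y [253.8 177.4] edge -y [253.8 194.6] bottom +y [253.8 169.8]
14 edge +y [253.8 178.1] edge -y [253.8 195.4] bottom +y [253.8 170.4]
16 edge +y [253.8 178.8] edge -y [253.8 196.2] bottom +y [253.8 170.9]
18 edge +y [253.8 179.4] edge -y [253.8 197. ] bottom +y [253.8 171.4]
20 edge +y [253.8 180.1] edge -y [253.8 197.9] bottom +y [253.8 172. ]
w8 posttop [253.6 272.6] pointer34 [253.6 280.4] foot end [253.6 189.2] bridge end [253.6 211.3]
0 edge +y [253.6 236.8] edge -y [253.6 259. ] bottom +y [253.6 218.5]
4 edge +y [253.6 240.2] edge -y [253.6 262.8] bottom +y [253.6 221. ]
8 edge +y [253.6 243.7] edge -y [253.6 266.8] bottom +y [253.6 223.6]
12 edge +y [253.6 247.4] edge -y [253.6 271. ] bottom +y [253.6 226.3]
14 edge +y [253.6 249.3] edge -y [253.6 273.2] bottom +y [25
[... 219 characters left out ...]
2.1]
w7 col247,rows155-205 [123 147 115  85  83  82  80  79  84 107 118 123 118  99  56  17   8  10
   9  40  91  69  28  14  13  13  13  15  19  18  18  19  21  21  29  53
  82 101 109 111 111 111 110  95  82  78  79  81  82  83]
w8 col245,rows225-300 [ 60  71  85  94  98  93  87  85  85  86  85  86  85  85  86  86  86  85
  82  83  85  86  94 108 113 114 115 115 115 115 109  88  66  56  54  51
  50  52  53  57  65  81 107  71  20   8  10  10  11   9  11  11  12  10
  10  10  11  12  12  12   8  16  52  84  95  65  26  15  15  15  15  17
  15  15  14  17  15  14  16  17  19  20  18  16  12  17  51  88 103 111
 113 115 127 132 132 132 132 132 132 127 124 124 124 124 124 124 118 106
  85  78]
```

The marker has come up about 15.7 mm by the measured rise, and the image edges agree within their accuracy. I release it, back off and check.

```bash
python3 -m inch '[0,0,0,0,0,0,50,0,0,0,0,0,0,50,0,0,0,0,0,0,50,0,0,0,0,0,0,50]'; python3 -m inch '[0,0,30,0,0,0,60,0,-15,81,0,0,0,60,0,-15,81,0,0,0,60,0,-15,81,0,0,0,60]'; python3 - <<'E'
from h import *
look("w9",[("marker_top",.113,None),("pointer_top",.113,None),("housing_top",.09,None),("gauge",.016,.066)])
im=cv2.imread("pics/w9.png"); print(im[150:210,247:250].mean((1,2)).round().astype(int))
i=bot.camera_info("wrist"); K,W=cam("wrist")
a=np.radians(4.5); g0=np.array([.518,.0364,.016]); gy=np.array([-np.sin(a),np.cos(a),0])
pr=lambda y,z: w2px(g0+gy*y/1000+np.array([0,0,z/1000]),K,W).round(1)[1]
print("post",pr(44,105),"ptr",pr(34,97),"bridge",pr(54,50))
for j in (12,14,16,18,20): print(j,pr(50,81+j),pr(38,81+j),pr(50,55+j))
a=im[130:250,190:310]; cv2.imwrite("pics/m9.png",cv2.resize(a,None,fx=5,fy=5,interpolation=2))
E
```

```text
clock: 14.37
eef_pos: [0.5143, 0.0824, 0.1191]
tool_rot: [0.679, 0.734, -0.0, -0.0]
ft_force: [0.2, -0.5, -0.5]
grip_width: 0.0426
grasp_force: 0.0
clock: 14.7
eef_pos: [0.5171, 0.0671, 0.2045]
tool_rot: [0.679, 0.734, 0.003, 0.003]
ft_force: [1.1, 0.2, -0.1]
grip_width: 0.0517
grasp_force: 0.0
marker_top pt 0.64 [249. 187.] [512.7  80.5 113. ]
pointer_top pt 0.64 [251. 198.] [515.   71.5 113. ]
housing_top pt 0.73 [250. 225.] [516.8  37.3  90. ]
gauge pt 0.58 [251. 199.] [517.8  37.6  16. ]
gauge sil 0.85 [249. 205.] [516.7  41.5  33.5 113.3   4.5]
tcp [517.1  67.1 204.5] tool y yaw 4.5 z [ 0.008  0.001 -1.   ] t 14.7 w 0.05171275034976827
[ 82  81  81  80  77 122 146 114  84  81  81  80  81  85 107 117 120 117
  91  61  50  52  42  21  11  10   9   9  32  79  71  37  16  13  16  28
  39  71  88  93  94  93  83  57  28  36  82  78  58  51  51  52  52  52
  52  53  57  59  64  66]
post 193.3 ptr 202.4 bridge 164.3
12 181.1 195.9 173.0
14 181.8 196.7 173.6
16 182.5 197.5 174.2
18 183.2 198.4 174.7
20 183.9 199.2 175.3
```

View pics/m9.png

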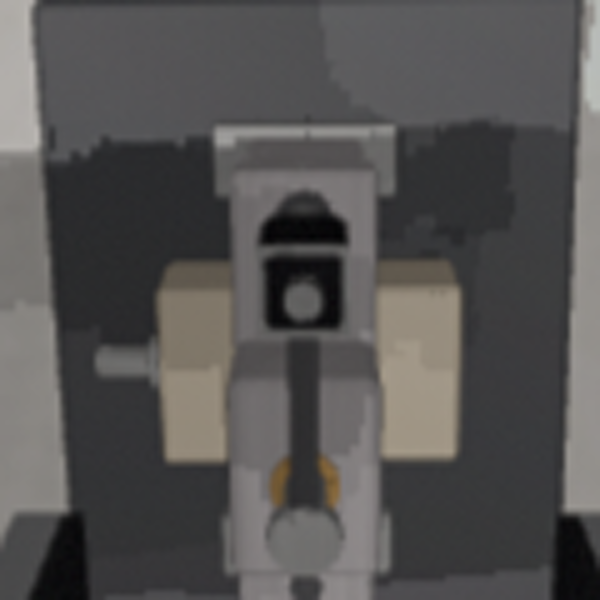

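The marker sits clear of the bridge, level-ish with the pointer. I take one oblique look to confirm the height.

```bash
python3 -m inch '[0,30,10,-0.12,0,0,60,0,53,0,-0.24,0,0,60,0,53,-28,-0.36,0,0,60,0,53,-28,-0.48,0,0,60,0,53,-28,-0.6,0,0,60,0,53,-28,-0.7,0,0,60,0,53,-28,-0.7,0,0,60,0,53,-28,-0.7,0,0,60]'; python3 - <<'E'
from h import *
look("w10",[("marker_top",.113,None),("pointer_top",.113,None)])
K,W=cam("wrist"); a=np.radians(4.5); g0=np.array([.517,.0364,.016]); gy=np.array([-np.sin(a),np.cos(a),0])
pr=lambda y,z: w2px(g0+gy*y/1000+np.array([0,0,z/1000]),K,W).round(1)
print("post",pr(44,105),"ptr",pr(34,97),"bridge",pr(54,50),"foot",pr(54,0))
for j in (0,12,14,16,18,20): print(j,pr(51,81+j),pr(37,81+j),pr(51,55+j))
u,v=pr(44,90).astype(int); print(u,v); im=cv2.imread("pics/w10.png")
cv2.imwrite("pics/m10.png",cv2.resize(im[max(v-60,0):v+60,u-60:u+60],None,fx=5,fy=5,interpolation=2))
E
```

```text
clock: 15.67
eef_pos: [0.5138, 0.1214, 0.1697]
tool_rot: [0.636, 0.691, -0.253, 0.232]
ft_force: [0.3, -0.0, 0.1]
grip_width: 0.0512
grasp_force: 0.0
marker_top pt 0.65 [255. 210.] [514.5  77.2 113. ]
pointer_top pt 0.57 [255. 212.] [514.8  73.4 113. ]
tcp [513.8 121.4 169.7] tool y yaw 3.6 z [-0.002 -0.645 -0.764] t 15.67 w 0.051219120361851465
post [252.5 212.5] ptr [253.3 209.4] bridge [255.8 144.2] foot [258.4 101.4]
0 [253.9 178.9] [254.3 189.4] [255.6 151.6]
12 [253.1 192.8] [253.5 202.8] [254.8 163.8]
14 [253.  195.2] [253.4 205.1] [254.7 165.9]
16 [252.8 197.6] [253.2 207.5] [254.6 168. ]
18 [252.7 200.1] [253.1 209.8] [254.5 170.1]
20 [252.5 202.5] [252.9 212.2] [254.3 172.3]
253 194
```

View pics/m10.png

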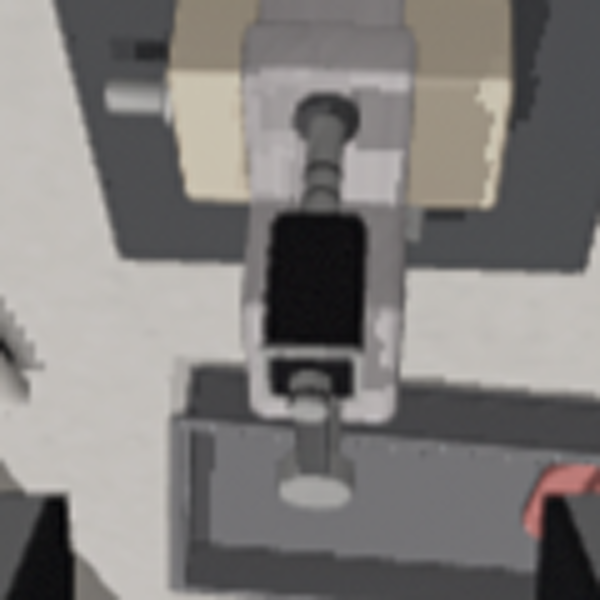

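The view shows the marker raised with its bright rim close to the pointer and post top. I'll check this numerically against the foot edge in the same image.

```bash
python3 - <<'E'
from h import *
K,W=cam("wrist"); im=cv2.imread("pics/w10.png").astype(int)
print("c248 rows 90-225",list(enumerate(im[90:225,245:248].mean((1,2)).round().astype(int),90)))
a=np.radians(4.5)
gy=np.array([-np.sin(a),np.cos(a),0])
for dy in (0,-2,2):
    g0=np.array([.517,.0364+dy/1000,.016]); pr=lambda y,z: w2px(g0+gy*y/1000+np.array([0,0,z/1000]),K,W).round(1)[1]
    print(dy,"foot",pr(54,0),"bridge bottom/top",pr(54,38),pr(54,50),"housing top edge+y",pr(20,74),"pinhead",pr(0,97))
E
```

```text
c248 rows 90-225 [(90, np.int64(54)), (91, np.int64(54)), (92, np.int64(55)), (93, np.int64(55)), (94, np.int64(55)), (95, np.int64(54)), (96, np.int64(55)), (97, np.int64(54)), (98, np.int64(55)), (99, np.int64(54)), (100, np.int64(55)), (101, np.int64(55)), (102, np.int64(55)), (103, np.int64(54)), (104, np.int64(50)), (105, np.int64(74)), (106, np.int64(95)), (107, np.int64(101)), (108, np.int64(102)), (109, np.int64(104)), (110, np.int64(113)), (111, np.int64(113)), (112, np.int64(103)), (113, np.int64(92)), (114, np.int64(94)), (115, np.int64(94)), (116, np.int64(93)), (117, np.int64(95)), (118, np.int64(96)), (119, np.int64(97)), (120, np.int64(103)), (121, np.int64(119)), (122, np.int64(123)), (123, np.int64(116)), (124, np.int64(104)), (125, np.int64(96)), (126, np.int64(97)), (127, np.int64(100)), (128, np.int64(101)), (129, np.int64(104)), (130, np.int64(106)), (131, np.int64(108)), (132, np.int64(113)), (133, np.int64(115)), (134, np.int64(115)), (135, np.int64(114)), (136, np.int64(114)), (137, np.int64(114)), (138, np.int64(106)), (139, np.int64(113)), (140, np.int64(118
[... 1372 characters left out ...]
np.int64(151)), (205, np.int64(136)), (206, np.int64(113)), (207, np.int64(110)), (208, np.int64(111)), (209, np.int64(111)), (210, np.int64(121)), (211, np.int64(126)), (212, np.int64(139)), (213, np.int64(163)), (214, np.int64(178)), (215, np.int64(181)), (216, np.int64(176)), (217, np.int64(125)), (218, np.int64(77)), (219, np.int64(104)), (220, np.int64(115)), (221, np.int64(115)), (222, np.int64(116)), (223, np.int64(116)), (224, np.int64(116))]
0 foot 101.4 bridge bottom/top 133.0 144.2 housing top edge+y 193.5 pinhead 228.9
-2 foot 103.2 bridge bottom/top 134.7 145.9 housing top edge+y 194.7 pinhead 229.8
2 foot 99.5 bridge bottom/top 131.2 142.5 housing top edge+y 192.2 pinhead 227.8
```

```bash
python3 - <<'E'
from h import *
im=cv2.imread("pics/w10.png").astype(int)
for c in (248,250,252,259,261):
    print(c,"bot",im[168:182,c].mean(1).round().astype(int),"top198-220",im[198:221,c].mean(1).round().astype(int))
K,W=cam("wrist"); print(K[0,0],(W[:3,3]*1000).round(1))
a=np.radians(4.5); gy=np.array([-np.sin(a),np.cos(a),0]); gx=np.array([np.cos(a),np.sin(a),0]); g0=np.array([.517,.0364,.016])
p=lambda x,y,z: w2px(g0+gy*y/1000+gx*x/1000+np.array([0,0,z/1000]),K,W).round(1)
for j in (14,16,18,20,22): print(j,p(-7,51,81+j),p(7,51,81+j),p(-7,37,81+j),p(7,37,81+j),p(-7,51,55+j),p(7,51,55+j))
print("row205",im[205,235:275].mean(1).round().astype(int)); print("row190",im[190,235:275].mean(1).round().astype(int))
E
```

```text
248 bot [181 180 180 181 179 160 131 119  90  55  29  19  19  19] top198-220 [ 14  14  16  18  41  97 131  90  35  27  28  28  28  25  50 129 175 185
 183 129  71  95 114]
250 bot [169 170 170 170 169 155 131 107  63  21  16  16  16  16] top198-220 [ 19  16  16  17  41  99 144 104  40  26  28  34  44  43  39  92 129 147
 172 128  70  85 111]
252 bot [157 156 157 158 157 151 129 102  57  21  16  17  17  16] top198-220 [ 17  18  17  14  35  98 141 101  37  28  64  97 106  86  61  93 132 157
 165 147 101  80  81]
259 bot [84 96 95 81 68 85 94 94 58 20 16 16 18 16] top198-220 [ 16  17  17  17  27  83 127 100  48  27  28  38  45  45  46  81  97  95
  95  92  90  90  90]
261 bot [121 124 146 155 155 148 121 110  76  29  16  18  16  17] top198-220 [ 20  16  17  15  26  79 123  97  48  26  25  25  25  24  27  69 128 137
 147 137  97  71  82]
281.51734181186646 [508.6 255.3 215.3]
14 [243.  194.9] [262.9 195.5] [244.  204.8] [262.8 205.4] [245.4 165.6] [264.  166.1]
16 [242.8 197.3] [262.8 197.9] [243.8 207.1] [262.7 207.8] [245.3 167.7] [263.9 168.2]
18 [242.6 199.7] [262.7 200.4] [243.6 209.5] [262.6 210.1] [245.1 169.9] [263.9 170.4]
20 [242.4 202.2] [262.7 202.9] [243.4 211.9] [262.5 212.5] [244.9 172. ] [263.8 172.5]
22 [242.2 204.7] [262.6 205.4] [243.2 214.3] [262.4 215. ] [244.7 174.2] [263.7 174.7]
row205 [180 182 183 184 190 191 188 164 169 173 164 134 110  90  88 104 106 101
 100 101 101 107 109 102 100  99  97  98 129 151 143 136 134 140 178 176
 157 127 163 188]
row190 [190 190 190 191 192 190 149 122 119 122 122  60  21  15  17  16  19  17
  17  18  19  17  15  18  17  18  19  19  16  12  32  95 118 118 118 119
 115 109 104 174]
```

```bash
python3 - <<'E'
from h import *
im=cv2.imread("pics/w10.png").astype(int); K,W=cam("wrist")
a=np.radians(4.5); gy=np.array([-np.sin(a),np.cos(a),0]); gx=np.array([np.cos(a),np.sin(a),0]); g0=np.array([.517,.0364,.016])
p=lambda x,y,z: w2px(g0+gy*y/1000+gx*x/1000+np.array([0,0,z/1000]),K,W).round(1)
for n,q in {"far top -20":(-12,-20,74),"far R":(12,-20,74),"near top":(-12,20,74),"near base":(-12,20,50),"nearR":(12,20,74),"bridge far":(-12,-54,50),"pinhead c":(0,0,97),"ptr":(0,34,97),"foot":(0,54,0),"bridge":(0,54,50)}.items(): print(n,p(*q))
for c in (241,242,243,268,269,270): print(c,"rows165-222",im[165:222,c].mean(1).round().astype(int))
print("pin col253 220-245",im[220:245,253].mean(1).round().astype(int))
E
```

```text
far top -20 [243.1 215.4]
far R [268.2 216.3]
near top [240.7 193. ]
near base [242.7 170.1]
nearR [269.4 193.9]
bridge far [246.2 210.5]
pinhead c [254.1 228.9]
ptr [253.3 209.4]
foot [258.4 101.4]
bridge [255.8 144.2]
241 rows165-222 [169 167 166 168 177 181 182 187 175 123  80  77  78  78  78  80  79  80
  81  81  83 110 161 165 159 149 145 144 137 135 145 152 159 157 159 159
 159 167 172 185 188 148 108  82  65  66  69  67  68  68  69  70  65  78
 109 107 111]
242 rows165-222 [147 142 141 142 158 164 164 177 168 121  84  82  86  88  91  94  95  98
 107 112 112 116 129 128 126 122 120 119 118 131 155 166 168 166 165 164
 166 167 167 167 164 147 134 112  94  93  90  87  85  84  77  70  65  77
 112 117 116]
243 rows165-222 [166 164 163 163 169 171 168 170 159 136 116 113 116 118 118 118 119 119
 120 119 119 119 119 119 120 119 118 120 122 142 163 175 177 176 175 175
 174 173 170 170 169 167 165 163 163 166 166 165 162 155 133  93  66  76
 112 120 116]
268 rows165-222 [180 180 180 180 180 180 180 180 179 153 125 116 118 120 120 122 122 121
 121 119 118 118 120 120 120 118 119 120 119 120 130 141 149 170 178 176
 155 137 135 138 140 140 137 135 135 134 138 170 181 182 182 183 186 136
  76  73 107]
269 rows165-222 [178 178 178 178 178 178 178 178 178 152 124 117 119 120 121 120 121 119
 119 119 119 120 119 118 118 118 119 120 119 123 141 163 175 181 183 183
 178 154 143 168 178 177 152 136 134 134 139 164 177 180 180 178 169 119
  73  72 106]
270 rows165-222 [178 178 178 178 178 179 179 180 179 155 127 118 119 121 120 120 119 118
 118 119 120 119 119 117 117 119 119 119 121 123 142 165 177 179 177 177
 176 172 170 174 176 174 151 134 132 135 157 169 171 170 170 167 143  98
  71  70  99]
pin col253 220-245 [ 84  82  84  84  84  85  84  86  94 141 163 165 165 164 161 134 116 116
 116 116 116 116 117 116  88]
```

Oblique edges suggest the marker may be 1–2 mm high. One view from the side at the marker's own height will settle it.

```bash
python3 -m inch '[0,30,0,-0.1,0,0,60,0,30,-15,-0.2,0,0,60,0,30,-30,-0.3,0,0,60,0,30,-48,-0.36,0,0,60,0,30,-48,-0.36,0,0,60,0,30,-48,-0.36,0,0,60,0,30,-48,-0.36,0,0,60]'; python3 - <<'E'
from h import *
look("w11",[("marker_top",.113,None),("pointer_top",.113,None)])
im=cv2.imread("pics/w11.png").astype(int); K,W=cam("wrist"); print((W[:3,3]*1000).round(1),W[:3,2].round(3))
a=np.radians(4.5); gy=np.array([-np.sin(a),np.cos(a),0]); gx=np.array([np.cos(a),np.sin(a),0]); g0=np.array([.517,.0364,.016])
p=lambda x,y,z: w2px(g0+gy*y/1000+gx*x/1000+np.array([0,0,z/1000]),K,W).round(1)
for n,q in {"far top":(-12,-20,74),"near top":(-12,20,74),"near base":(-12,20,50),"pinhead":(0,0,97),"ptr":(0,34,97),"foot":(0,54,0),"bridge bot":(0,54,38),"bridge":(0,54,50),"post":(0,44,105),"m14":(7,51,95),"m16":(7,51,97),"m18":(7,51,99),"m16back":(7,37,97),"mb16":(7,51,71),"m-":(-7,51,97)}.items(): print(n,p(*q))
u,v=p(0,51,97).astype(int)
for c in range(u-16,u+19,3): print(c,v-40,im[v-40:v+35,c].mean(1).round().astype(int).tolist())
E
```

```text
clock: 16.4
eef_pos: [0.5155, 0.1498, 0.1265]
tool_rot: [0.587, 0.633, -0.37, 0.343]
ft_force: [-0.1, -0.2, -0.2]
grip_width: 0.0516
grasp_force: 0.0
marker_top pt 0.9 [247. 248.] [ 515.9 -139.8  113. ]
marker_top pt 0.51 [272. 187.] [511.4 268.6 113. ]
pointer_top pt 0.58 [259. 137.] [509.8 279.2 113. ]
pointer_top pt 0.4 [261. 124.] [509.8 280.6 113. ]
tcp [515.5 149.8 126.5] tool y yaw 2.1 z [-0.    -0.871 -0.492] t 16.4 w 0.051568860110249436
[509.7 292.5 120. ] [ 0.023 -0.977 -0.212]
far top [241.8 220. ]
near top [238.  214.7]
near base [240.1 187. ]
pinhead [251.5 243.9]
ptr [249.4 242.6]
foot [256.2 115.6]
bridge bot [253.1 162. ]
bridge [252.1 177.4]
post [247.9 253.1]
m14 [258.  239.5]
m16 [257.8 242.3]
m18 [257.7 245.2]
m16back [258.3 243. ]
mb16 [259.9 206.5]
m- [238.4 241.1]
232 201 [124, 129, 129, 128, 129, 128, 129, 129, 129, 129, 130, 129, 129, 129, 129, 129, 128, 128, 128, 129, 130, 130, 129, 129, 129, 128, 128, 128, 129, 128, 129, 129, 130, 129, 129, 129, 129, 129, 130, 129, 129, 130, 129, 129, 129, 129, 129, 129, 128, 129, 128, 128, 128, 128, 128, 128, 128, 129, 12
[... 3352 characters left out ...]
, 140, 145, 147, 134, 126, 127, 130, 162, 148, 131, 131, 131, 131, 130, 129, 130, 130, 129, 129, 130, 129, 129, 130, 130, 130, 129, 129, 129, 129, 129, 128, 129, 128, 128, 129, 129, 129, 129, 129, 129, 128, 128, 129, 129, 128, 128, 128, 129, 129, 129, 129, 129, 129, 129, 129, 128, 128, 128, 128, 128, 128, 128, 128]
265 201 [135, 135, 136, 137, 137, 136, 135, 135, 136, 137, 138, 138, 143, 166, 186, 181, 149, 133, 133, 166, 149, 129, 128, 129, 129, 129, 129, 128, 129, 128, 129, 128, 129, 130, 128, 129, 129, 129, 129, 129, 130, 130, 129, 129, 129, 128, 129, 128, 128, 129, 129, 129, 129, 129, 128, 128, 129, 129, 130, 129, 128, 128, 129, 129, 128, 128, 128, 128, 128, 129, 129, 129, 128, 128, 128]
```

```bash
python3 - <<'E'
from h import *
im=cv2.imread("pics/w11.png").astype(int); K,W=cam("wrist")
a=np.radians(4.5); gy=np.array([-np.sin(a),np.cos(a),0]); gx=np.array([np.cos(a),np.sin(a),0]); g0=np.array([.517,.0364,.016])
p=lambda x,y,z: w2px(g0+gy*y/1000+gx*x/1000+np.array([0,0,z/1000]),K,W).round(1)
for n,q in {"foot":(0,54,0),"footL":(-18,54,0),"footL38":(-18,54,38),"bridge":(0,54,50),"near base":(12,20,50),"near top":(12,20,74),"far top":(12,-20,74)}.items(): print(n,p(*q))
for c in (233,236,251,262): print(c,90,im[90:226,c].mean(1).round().astype(int).tolist())
E
```

```text
foot [256.2 115.6]
footL [233.3 114.8]
footL38 [229.4 160.9]
bridge [252.1 177.4]
near base [267.9 188.5]
near top [266.4 216.3]
far top [266.2 221.5]
233 90 [56, 56, 58, 60, 68, 76, 81, 81, 78, 78, 78, 77, 77, 77, 78, 77, 78, 77, 77, 78, 78, 77, 78, 77, 77, 73, 94, 106, 108, 112, 115, 118, 120, 141, 158, 156, 149, 143, 124, 110, 90, 79, 73, 121, 141, 143, 143, 142, 143, 144, 143, 143, 144, 144, 145, 145, 145, 144, 144, 145, 145, 146, 145, 146, 145, 155, 184, 194, 191, 189, 189, 188, 188, 189, 189, 188, 188, 188, 189, 188, 162, 113, 87, 88, 84, 72, 68, 67, 69, 67, 66, 69, 67, 90, 110, 88, 68, 68, 70, 72, 73, 76, 79, 83, 91, 102, 113, 117, 115, 114, 119, 127, 130, 129, 129, 128, 128, 129, 129, 130, 129, 129, 129, 130, 129, 129, 129, 129, 129, 128, 129, 129, 129, 130, 128, 128]
236 90 [55, 56, 55, 55, 59, 73, 81, 82, 78, 78, 77, 78, 77, 78, 78, 77, 78, 77, 78, 78, 78, 78, 78, 77, 71, 63, 98, 112, 115, 116, 117, 118, 119, 134, 148, 146, 142, 135, 131, 131, 143, 149, 122, 125, 139, 143, 143, 143, 143, 143, 143, 143, 144, 144, 145, 144, 144, 144, 145, 145, 145, 145, 145, 146, 145, 152, 18
[... 925 characters left out ...]
 22, 23, 22, 23, 22, 24, 23, 23, 24, 24]
262 90 [55, 57, 58, 58, 62, 69, 77, 81, 80, 78, 78, 77, 77, 78, 77, 77, 77, 77, 78, 77, 77, 77, 78, 79, 78, 70, 61, 97, 111, 113, 114, 114, 115, 116, 132, 147, 144, 120, 125, 133, 134, 133, 134, 134, 134, 134, 134, 134, 135, 135, 135, 136, 136, 136, 135, 136, 135, 136, 136, 136, 136, 136, 136, 136, 136, 137, 137, 137, 137, 137, 137, 138, 138, 136, 124, 126, 132, 133, 134, 135, 137, 138, 139, 140, 141, 142, 154, 175, 184, 159, 134, 129, 126, 132, 168, 179, 179, 178, 156, 137, 134, 135, 136, 136, 135, 135, 136, 137, 138, 138, 139, 139, 139, 138, 136, 136, 137, 137, 139, 138, 137, 136, 138, 140, 145, 147, 134, 126, 127, 130, 162, 148, 131, 131, 131, 131]
```

Everything is consistent with the bright strip being on the marker's side. On that reading the foot, bridge and housing edges match to within 0.5 px, and the marker is at about 18.6 mm, so it started a little above zero. It is ~2.7 mm too high, so I'll re-pinch it and lower it.

```bash
python3 -m inch '[0,0,30,0.12,0,0,60,0,0,60,0.24,0,0,60,0,0,75,0.36,0,0,60,0,0,75,0.48,0,0,60,0,0,75,0.6,0,0,60,0,-20,75,0.72,0,0,60,0,-40,75,0.84,0,0,60,0,-60,75,0.95,0,0,60]'; python3 -m inch '[0,-8,-10,0.1,0,0,60,0,-8,-30,0.106,0,0,60,0,-8,-30,0.106,0,0,60]'
```

```text
clock: 17.22
eef_pos: [0.5155, 0.0898, 0.204]
tool_rot: [0.677, 0.734, -0.034, 0.039]
ft_force: [0.3, 0.6, -0.7]
grip_width: 0.0517
grasp_force: 0.0
clock: 17.47
eef_pos: [0.5131, 0.0793, 0.17]
tool_rot: [0.681, 0.733, -0.001, 0.002]
ft_force: [-1.5, 0.1, -0.5]
grip_width: 0.0513
grasp_force: 0.0
```

```bash
python3 -m inch '[0,1,-20,0,0,0,50,0,1,-40,0,0,0,45,0,1,-50,0,0,0,45,0,1,-50,0,0,0,45,0,1,-50,0,0,0,45]'; python3 -m inch '[0,0,0,0,0,0,2,0,0,0,0,0,0,2,0,0,0,0,0,0,2,0,0,0,0,0,0,2,0,0,0,0,0,0,2,0,0,0,0,0,0,2]'
```

```text
clock: 17.88
eef_pos: [0.5146, 0.084, 0.1202]
tool_rot: [0.678, 0.735, -0.001, 0.002]
ft_force: [0.5, 0.1, -0.1]
grip_width: 0.0385
grasp_force: 0.0
clock: 18.38
eef_pos: [0.5152, 0.0838, 0.1198]
tool_rot: [0.679, 0.735, -0.001, 0.002]
ft_force: [0.2, 2.0, 0.8]
grip_width: 0.0126
grasp_force: 60.9
```

```bash
python3 -m inch '[0,0,-1.4,0,0,0,2,0,0,-2.7,0,0,0,2,0,0,-2.7,0,0,0,2,0,0,-2.7,0,0,0,2]'; python3 -m inch '[0,0,0,0,0,0,50,0,0,0,0,0,0,50,0,0,0,0,0,0,50,0,0,0,0,0,0,50]'; python3 -m inch '[0,10,30,-0.06,0,0,60,0,40,55,-0.18,0,0,60,0,66,60,-0.3,0,0,60,0,66,50,-0.42,0,0,60,0,66,40,-0.54,0,0,60,0,66,30,-0.66,0,0,60,0,66,20,-0.78,0,0,60,0,66,9,-0.9,0,0,60]'; python3 -m inch '[0,0,0,-0.1,0,0,60,0,0,0,-0.16,0,0,60,0,0,0,-0.16,0,0,60,0,0,0,-0.16,0,0,60]'
cat > mk.py <<'E'
from h import *
import sys
K,W=cam("wrist"); im=bot.camera("wrist"); cv2.imwrite(f"pics/{sys.argv[1]}.png",im); im=im.astype(int); print((W[:3,3]*1000).round(1))
a=np.radians(4.5); gy=np.array([-np.sin(a),np.cos(a),0]); gx=np.array([np.cos(a),np.sin(a),0]); g0=np.array([.517,.0364,.016])
p=lambda x,y,z: w2px(g0+gy*y/1000+gx*x/1000+np.array([0,0,z/1000]),K,W).round(1)
for n,q in {"foot":(0,54,0),"bridge bot":(0,54,38),"bridge":(0,54,50),"near top":(12,20,74),"far top":(12,-20,74),"pinhead":(0,0,97),"post":(0,44,105),"m16":(0,51,97),"m18":(0,51,99),"mb16":(0,51,71),"m16L":(-7,51,97),"m16R":(7,51,97)}.items(): print(n,p(*q))
u=int(p(0,51,97)[0])
for c in (u-7,u-4,u-1,u+2,u+5,u+8): print(c,195,im[195:262,c].mean(1).round().astype(int).tolist())
print("c+1,100",im[100:122,u+1].mean(1).round().astype(int).tolist()," 155",im[155:185,u+1].mean(1).round().astype(int).tolist())
c=int(p(12,20,74)[0])-2; print("housing 205",im[205:230,c].mean(1).round().astype(int).tolist())
E
python3 mk.py w12
```

```text
clock: 18.72
eef_pos: [0.5148, 0.0834, 0.1164]
tool_rot: [0.679, 0.735, -0.001, 0.001]
ft_force: [0.8, 2.1, -0.3]
grip_width: 0.0123
grasp_force: 60.7
clock: 19.05
eef_pos: [0.5143, 0.0831, 0.1164]
tool_rot: [0.679, 0.734, -0.002, 0.001]
ft_force: [-0.3, -0.4, -0.0]
grip_width: 0.0427
grasp_force: 0.0
clock: 19.72
eef_pos: [0.5153, 0.1506, 0.1263]
tool_rot: [0.61, 0.66, -0.321, 0.299]
ft_force: [-0.1, 0.0, -0.6]
grip_width: 0.051
grasp_force: 0.0
clock: 20.05
eef_pos: [0.5144, 0.1497, 0.1239]
tool_rot: [0.584, 0.634, -0.373, 0.344]
ft_force: [0.2, -0.3, 0.0]
grip_width: 0.0512
grasp_force: 0.0
[507.9 291.9 114.9]
foot [258.8 118.8]
bridge bot [255.3 165.9]
bridge [254.2 181.5]
near top [268. 220.]
far top [267.5 224.3]
pinhead [252.7 247.2]
post [249.4 257.7]
m16 [249.7 246.4]
m18 [249.5 249.3]
mb16 [252.3 210.3]
m16L [239.9 245.7]
m16R [259.5 247.1]
242 195 [132, 133, 135, 135, 134, 135, 134, 134, 134, 135, 135, 135, 136, 137, 137, 138, 138, 141, 145, 160, 179, 192, 186, 160, 123, 122, 128, 130, 130, 130, 127, 93, 72, 115, 130, 128, 94, 67, 63, 63, 64, 64, 63, 62, 74, 108, 119, 125,
[... 1299 characters left out ...]
 129]
257 195 [104, 104, 104, 102, 66, 71, 97, 102, 102, 101, 89, 82, 57, 27, 20, 23, 21, 22, 22, 22, 23, 23, 23, 23, 24, 23, 23, 22, 24, 25, 23, 25, 24, 25, 24, 23, 26, 26, 26, 26, 26, 24, 25, 25, 26, 56, 108, 88, 83, 102, 112, 130, 132, 130, 130, 130, 129, 129, 129, 129, 129, 129, 129, 129, 129, 129, 130]
c+1,100 [81, 79, 77, 77, 78, 77, 78, 77, 78, 78, 77, 78, 78, 78, 78, 78, 78, 71, 74, 102, 113, 115]  155 [135, 135, 135, 135, 136, 136, 136, 136, 137, 137, 135, 124, 126, 129, 128, 130, 134, 136, 138, 138, 139, 140, 143, 156, 172, 175, 161, 129, 83, 60]
housing 205 [137, 138, 138, 138, 137, 136, 136, 136, 138, 138, 140, 150, 178, 182, 151, 132, 132, 165, 149, 131, 129, 129, 129, 129, 130]
```

Now the pin head shows about 3.5 px above the marker top, so the marker is at about 13.3 mm. Closing on it pushes it down ~1.9 mm. I re-pinch and raise it 4.4 mm for a net of about +2.6 mm.

```bash
python3 -m inch '[0,0,30,0.12,0,0,60,0,0,60,0.24,0,0,60,0,0,75,0.36,0,0,60,0,0,75,0.48,0,0,60,0,0,75,0.6,0,0,60,0,-20,75,0.72,0,0,60,0,-40,75,0.84,0,0,60,0,-58,75,0.95,0,0,60]'; python3 -m inch '[0,-9,-10,0.1,0,0,60,0,-9,-35,0.107,0,0,50,0,-9,-60,0.107,0,0,45,0,-9,-80,0.107,0,0,45,0,-9,-84,0.107,0,0,45,0,-9,-84,0.107,0,0,45,0,-9,-84,0.107,0,0,45]'
```

```text
clock: 20.77
eef_pos: [0.5156, 0.0902, 0.2049]
tool_rot: [0.678, 0.733, -0.035, 0.04]
ft_force: [-0.0, 0.7, -1.0]
grip_width: 0.0513
grasp_force: 0.0
clock: 21.35
eef_pos: [0.5155, 0.0822, 0.1187]
tool_rot: [0.679, 0.734, -0.001, 0.004]
ft_force: [-0.6, -0.2, 0.7]
grip_width: 0.0383
grasp_force: 0.0
```

```bash
python3 -m inch '[0,0,-4,0,0,0,45,0,0,-4,0,0,0,2,0,0,-4,0,0,0,2,0,0,-4,0,0,0,2,0,0,-4,0,0,0,2,0,0,-4,0,0,0,2,0,0,-4,0,0,0,2,0,0,-4,0,0,0,2]'; python3 -m inch '[0,0,2,0,0,0,2,0,0,4.4,0,0,0,2,0,0,4.4,0,0,0,2,0,0,4.4,0,0,0,2]'
```

```text
clock: 22.02
eef_pos: [0.515, 0.0827, 0.1128]
tool_rot: [0.679, 0.735, -0.002, 0.003]
ft_force: [0.8, 0.7, 1.6]
grip_width: 0.0122
grasp_force: 61.3
clock: 22.35
eef_pos: [0.5146, 0.0825, 0.1172]
tool_rot: [0.679, 0.734, -0.003, 0.002]
ft_force: [0.3, 1.9, 1.1]
grip_width: 0.0123
grasp_force: 61.2
```

```bash
python3 -m inch '[0,0,0,0,0,0,50,0,0,0,0,0,0,50,0,0,0,0,0,0,50,0,0,0,0,0,0,50]'; python3 -m inch '[0,10,30,-0.06,0,0,60,0,40,55,-0.18,0,0,60,0,66,60,-0.3,0,0,60,0,66,50,-0.42,0,0,60,0,66,40,-0.54,0,0,60,0,66,30,-0.66,0,0,60,0,66,20,-0.78,0,0,60,0,66,9,-0.9,0,0,60]'; python3 -m inch '[0,0,0,-0.1,0,0,60,0,0,0,-0.16,0,0,60,0,0,0,-0.16,0,0,60,0,0,0,-0.16,0,0,60]'
python3 mk.py w13
```

```text
clock: 22.68
eef_pos: [0.5144, 0.0822, 0.1169]
tool_rot: [0.679, 0.734, -0.003, 0.002]
ft_force: [-0.1, 0.5, -1.0]
grip_width: 0.0426
grasp_force: 0.0
clock: 23.35
eef_pos: [0.5153, 0.1496, 0.1266]
tool_rot: [0.609, 0.66, -0.322, 0.3]
ft_force: [0.3, 0.2, -0.6]
grip_width: 0.0515
grasp_force: 0.0
clock: 23.68
eef_pos: [0.5144, 0.1487, 0.1243]
tool_rot: [0.584, 0.633, -0.374, 0.345]
ft_force: [0.5, -0.4, -0.2]
grip_width: 0.051
grasp_force: 0.0
[507.9 290.9 114.8]
foot [258.9 117.4]
bridge bot [255.4 164.8]
bridge [254.3 180.5]
near top [268.1 219.1]
far top [267.6 223.4]
pinhead [252.8 246.4]
post [249.4 256.9]
m16 [249.7 245.7]
m18 [249.5 248.5]
mb16 [252.4 209.4]
m16L [239.9 244.9]
m16R [259.6 246.4]
242 195 [133, 134, 136, 136, 135, 134, 134, 134, 135, 135, 135, 137, 137, 136, 137, 139, 141, 144, 158, 176, 191, 187, 162, 124, 122, 129, 130, 130, 131, 127, 96, 115, 129, 131, 129, 94, 73, 113, 92, 66, 64, 65, 65, 65, 64, 65, 63, 64, 74, 113, 126, 129, 130, 129, 130, 130, 130, 130, 130, 130, 130, 130, 130, 129, 130, 129, 129]
245 195 [137, 137, 136, 137, 136, 136, 136, 136, 136, 136,
[... 1158 characters left out ...]
 129]
257 195 [106, 106, 104, 71, 75, 98, 104, 103, 102, 91, 76, 94, 101, 101, 101, 100, 67, 28, 19, 23, 23, 23, 24, 24, 24, 23, 24, 24, 22, 24, 24, 23, 25, 26, 27, 25, 25, 25, 25, 25, 26, 25, 26, 27, 26, 26, 28, 25, 25, 46, 107, 92, 115, 130, 130, 130, 130, 130, 130, 130, 130, 129, 129, 130, 129, 129, 130]
c+1,100 [78, 78, 78, 78, 78, 78, 78, 78, 78, 78, 78, 77, 78, 79, 78, 77, 73, 86, 107, 114, 116, 115]  155 [136, 136, 137, 137, 137, 137, 138, 137, 138, 136, 125, 126, 130, 130, 132, 134, 136, 139, 139, 139, 141, 143, 154, 172, 175, 162, 130, 85, 62, 60]
housing 205 [139, 139, 139, 137, 138, 136, 136, 138, 138, 140, 146, 156, 174, 150, 132, 133, 166, 150, 130, 129, 129, 129, 130, 130, 129]
```

The marker is now about 17 mm up, 1 mm or less above the pointer and within the 2 mm allowed, and the pin head is hidden level behind its rim. Next I return the tool upright and grip the gauge's housing.

```bash
python3 -m inch '[0,0,30,0.12,0,0,70,0,0,60,0.24,0,0,70,0,0,75,0.36,0,0,75,0,-10,75,0.48,0,0,80,0,-40,75,0.6,0,0,80,1,-70,75,0.72,0,0,80,2,-100,75,0.84,0,0,80,3,-112,75,0.95,0,0,80]'; python3 -m inch '[0,0,0,0.1,0,0,80,0,0,0,0.107,0,0,80,0,0,0,0.107,0,0,80]'; python3 - <<'E'
from h import *
look("w14",[("housing_top",.09,None),("gauge",.016,.066),("marker_top",.114,None)])
E
```

```text
clock: 24.4
eef_pos: [0.5181, 0.0328, 0.2056]
tool_rot: [0.679, 0.732, -0.037, 0.042]
ft_force: [0.3, -0.0, -0.4]
grip_width: 0.0683
grasp_force: 0.0
clock: 24.65
eef_pos: [0.5179, 0.0339, 0.2036]
tool_rot: [0.68, 0.733, -0.002, 0.006]
ft_force: [0.2, 0.5, -0.4]
grip_width: 0.0683
grasp_force: 0.0
housing_top pt 0.97 [250. 192.] [514.7  34.8  90. ]
gauge pt 0.58 [254. 167.] [517.8  40.4  16. ]
gauge sil 0.64 [251. 171.] [517.1  38.9  33.4 108.5   4.5]
marker_top pt 0.81 [252. 146.] [513.8  78.7 114. ]
tcp [517.9  33.9 203.6] tool y yaw 4.3 z [ 0.005 -0.01  -1.   ] t 24.65 w 0.06830270681297643
```

```bash
python3 -m inch '[-0.5,2.5,-35,0.01,0.003,0,80,-0.5,2.5,-70,0.01,0.003,0,80,-0.5,2.5,-95,0.01,0.003,0,80,-0.5,2.5,-107,0.01,0.003,0,80,-0.5,2.5,-110,0.01,0.003,0,80,-0.5,2.5,-110,0.01,0.003,0,80]'; python3 -m inch '[0,0,0,0,0,0,5,0,0,0,0,0,0,5,0,0,0,0,0,0,5,0,0,0,0,0,0,5,0,0,0,0,0,0,5,0,0,0,0,0,0,5,0,0,0,0,0,0,5]'
```

```text
clock: 25.4
eef_pos: [0.5163, 0.04, 0.0896]
tool_rot: [0.678, 0.735, -0.002, -0.002]
ft_force: [-1.1, -0.1, -0.6]
grip_width: 0.0683
grasp_force: 0.0
clock: 25.98
eef_pos: [0.5181, 0.0391, 0.0926]
tool_rot: [0.679, 0.735, 0.0, -0.0]
ft_force: [-1.9, 0.5, 6.5]
grip_width: 0.0266
grasp_force: 60.3
```

```bash
python3 -m inch '[0,0,35,0,0,0,5,0,0,70,0,0,0,5,15,-2,85,0,0,0,5,50,-6,85,0,0,0,5,90,-9,85,0,0,0,5,130,-12,85,0,0,0,5,158,-15,70,0,0,0,5,166,-15,40,0,0,0,5]'; python3 -m inch '[0,0,-25,0,0,0,5,0,0,-45,0,0,0,5,0,0,-51,0,0,0,5,0,0,-51,0,0,0,5,0,0,-51,0,0,0,5]'
```

```text
clock: 26.65
eef_pos: [0.6903, 0.0229, 0.1339]
tool_rot: [0.679, 0.734, 0.003, 0.004]
ft_force: [2.4, -0.8, -4.5]
grip_width: 0.0261
grasp_force: 61.4
clock: 27.07
eef_pos: [0.6824, 0.0237, 0.079]
tool_rot: [0.679, 0.734, -0.002, -0.002]
ft_force: [0.6, -0.5, -4.0]
grip_width: 0.027
grasp_force: 61.7
```

```bash
python3 -m inch '[0,0,-2,0,0,0,5,0,0,-2,0,0,0,5,0,0,-3,0,0,0,5,0,0,-3,0,0,0,5]'
```

```text
clock: 27.4
eef_pos: [0.6831, 0.0239, 0.077]
tool_rot: [0.679, 0.734, -0.001, -0.001]
ft_force: [0.0, 0.8, -4.7]
grip_width: 0.0265
grasp_force: 61.7
```

```bash
python3 -m inch '[0,0,-1,0,0,0,5,0,0,-1.5,0,0,0,5,0,0,-1.5,0,0,0,5]'
```

```text
clock: 27.65
eef_pos: [0.6834, 0.0239, 0.0765]
tool_rot: [0.679, 0.734, -0.001, -0.001]
ft_force: [-0.7, -0.0, 1.0]
grip_width: 0.0265
grasp_force: 62.2
```

```bash
python3 -m inch '[0,0,0,0,0,0,60,0,0,0,0,0,0,60,0,0,0,0,0,0,60,0,0,0,0,0,0,60,0,0,35,0,0,0,70,0,0,75,0,0,0,70,0,0,115,0,0,0,70,0,0,120,0,0,0,70]'; python3 -m inch '[0,0,0,0,0,0,70]'; python3 - <<'E'
from h import *
look("w15",[("housing_top",.074,None),("gauge",0,.05),("marker_top",.098,None)])
bot.camera("scene"); K,W=cam("scene")
look("s15",[("thick_blank",.016,None)],"scene")
E
python3 -m inch '[-40,3,20,0,0,0.12,75,-80,6,20,0,0,0.24,75,-120,9,20,0,0,0.36,75,-165,13,20,0,0,0.48,75,-165,13,20,0,0,0.6,75,-165,13,20,0,0,0.72,75,-165,13,20,0,0,0.84,75,-165,13,20,0,0,0.96,75]'; python3 -m inch '[0,0,-30,0,0,0.12,75,0,0,-30,0,0,0.24,75,0,0,-30,0,0,0.36,75,0,0,-30,0,0,0.48,75,0,0,-30,0,0,0.6,75,0,0,-30,0,0,0.61,75,0,0,-30,0,0,0.61,75]';python3 - <<'E'
from h import *
look("w16",[("thick_blank",.016,.040)])
E
```

```text
clock: 28.32
eef_pos: [0.687, 0.024, 0.2052]
tool_rot: [0.679, 0.734, 0.004, 0.004]
ft_force: [1.8, 1.2, 1.8]
grip_width: 0.0597
grasp_force: 0.0
clock: 28.4
eef_pos: [0.6858, 0.024, 0.201]
tool_rot: [0.679, 0.734, 0.003, 0.003]
ft_force: [0.0, -0.3, -0.3]
grip_width: 0.0598
grasp_force: 0.0
gauge pt 0.72 [251. 173.] [683.6  22.    0. ]
gauge sil 0.63 [248. 174.] [683.4  23.6  34.1 109.4   4.6]
marker_top pt 0.56 [252. 153.] [682.2  62.2  98. ]
tcp [685.8  24.  201. ] tool y yaw 4.5 z [ 0.007  0.    -1.   ] t 28.4 w 0.05979221141054284
thick_blank pt 0.72 [272. 190.] [517.1  36.6  16. ]
thick_blank pt 0.3 [243. 144.] [ 627.2 -153.8   16. ]
tcp [682.1  23.9 193.2] tool y yaw 4.5 z [-0.007 -0.    -1.   ] t 28.7 w 0.059671042997646154
clock: 29.47
eef_pos: [0.5175, 0.0369, 0.2153]
tool_rot: [0.26, 0.966, -0.001, -0.001]
ft_force: [-0.2, 0.2, -0.0]
grip_width: 0.0642
grasp_force: 0.0
clock: 30.05
eef_pos: [0.5179, 0.0369, 0.1851]
tool_rot: [-0.038, 0.999, -0.002, -0.0]
ft_force: [-0.1, 0.4, 0.0]
grip_width: 0.0642
grasp_force: 0.0
thick_blank sil 0.6 [254. 176.] [509.2  36.4  79.1  40.    5.6]
tcp [517.9  36.9 185.1] tool y yaw 94.3 z [-0.001 -0.003 -1.   ] t 30.05 w 0.06423668557281631
```

The gauge is upright on the worktop, and the blank hasn't moved. I grip the blank.

```bash
python3 -m inch '[0,0,-40,0,0,0.01,75,0,0,-80,0,0,0.01,75,0,0,-115,0,0,0.01,75,0,0,-132,0,0,0.01,75,0,0,-140,0,0,0.01,75,0,0,-140,0,0,0.01,75]'; python3 -m inch '[0,0,0,0,0,0,10,0,0,0,0,0,0,10,0,0,0,0,0,0,10,0,0,0,0,0,0,10,0,0,0,0,0,0,10,0,0,0,0,0,0,10]'; python3 -m inch '[0,0,30,0,0,0,10,0,0,65,0,0,0,10,0,-30,85,0,0,-0.03,10,2,-70,90,0,0,-0.08,10,4,-110,90,0,0,-0.1,10,6,-150,90,0,0,-0.1,10,8,-190,90,0,0,-0.1,10,8,-190,90,0,0,-0.1,10]'; python3 - <<'E'
from h import *
look("w17",[("pan",0,.022),("pan_free",.003,None),("jaw_model",.003,.02)])
bot.camera("top")
look("t17",[("pan_free",.003,None),("jaw_model",.003,.02),("pan",0,None)],"top")
E
```

```text
clock: 30.7
eef_pos: [0.5165, 0.0368, 0.0436]
tool_rot: [-0.044, 0.999, -0.002, -0.002]
ft_force: [0.9, -1.1, -0.0]
grip_width: 0.0639
grasp_force: 0.0
clock: 31.2
eef_pos: [0.5199, 0.0371, 0.0476]
tool_rot: [-0.044, 0.999, -0.001, 0.002]
ft_force: [-0.7, -0.4, 5.6]
grip_width: 0.0384
grasp_force: 62.2
clock: 31.87
eef_pos: [0.5265, -0.1601, 0.1362]
tool_rot: [0.01, 1.0, -0.004, 0.001]
ft_force: [0.5, 0.2, -1.5]
grip_width: 0.0383
grasp_force: 61.4
pan pt 0.87 [219. 235.] [ 576. -197.    0.]
pan sil 0.61 [186. 184.] [ 545.5 -197.6  147.1  135.2   88.9]
pan_free pt 0.89 [220. 215.] [ 552.9 -194.5    3. ]
jaw_model pt 0.65 [226. 288.] [ 636.2 -192.8    3. ]
jaw_model sil 0.91 [225. 313.] [ 644.5 -193.5   42.7   31.7   50.3]
tcp [ 526.5 -160.1  136.2] tool y yaw 88.8 z [ 0.002 -0.007 -1.   ] t 31.87 w 0.03826970875530989
pan_free pt 0.97 [384. 203.] [ 543.5 -194.3    3. ]
jaw_model pt 0.74 [381. 165.] [ 636.  -190.2    3. ]
jaw_model sil 0.93 [380. 162.] [ 632.8 -188.7   73.5   59.8   89.6]
pan pt 0.6 [385. 188.] [ 580.1 -198.3    0. ]
tcp [ 526.1 -151.6  135.5] tool y yaw 89.5 z [-0.001 -0.003 -1.   ] t 32.22 w 0.03851623596653326
```

```bash
python3 -m inch '[12,-22,0,0,0,0,10,24,-45,-10,0,0,-0.01,10,24,-45,-45,0,0,-0.01,10,24,-45,-75,0,0,-0.01,10,24,-45,-92,0,0,-0.01,10,24,-45,-98,0,0,-0.01,10,24,-45,-98,0,0,-0.01,10,24,-45,-98,0,0,-0.01,10]'
```

```text
clock: 33.13
eef_pos: [0.5506, -0.198, 0.0379]
tool_rot: [0.011, 1.0, -0.002, 0.0]
ft_force: [0.2, 0.4, -2.3]
grip_width: 0.0383
grasp_force: 61.4
```

```bash
python3 -m inch '[0,0,-1.5,0,0,0,10,0,0,-2.5,0,0,0,10,0,0,-2.5,0,0,0,10,0,0,-2.5,0,0,0,10]'
```

```text
clock: 33.47
eef_pos: [0.5504, -0.1981, 0.0354]
tool_rot: [0.011, 1.0, -0.002, 0.0]
ft_force: [0.0, 0.6, -2.5]
grip_width: 0.0387
grasp_force: 61.4
```

```bash
python3 -m inch '[0,0,-1,0,0,0,10,0,0,-1.5,0,0,0,10,0,0,-1.5,0,0,0,10]'
```

```text
clock: 33.72
eef_pos: [0.5505, -0.1982, 0.0347]
tool_rot: [0.011, 1.0, -0.002, 0.0]
ft_force: [-2.1, 1.1, 5.0]
grip_width: 0.0385
grasp_force: 62.2
```

Contact with the pan floor. I release, rise and check.

```bash
python3 -m inch '[0,0,0,0,0,0,65,0,0,0,0,0,0,65,0,0,0,0,0,0,65,0,0,0,0,0,0,65,0,0,35,0,0,0,65,0,0,75,0,0,0,65,0,0,115,0,0,0,65,0,0,150,0,0,0,65]'; python3 -m inch '[0,0,0,0,0,0,65,0,0,0,0,0,0,65,0,0,0,0,0,0,65]'; python3 - <<'E'
from h import *
look("w18",[("thick_blank",.003,.027),("pan",0,.022),("jaw_model",.003,None)])
look("t18",[("thick_blank",.003,None),("thin_blank",0,None),("gauge",0,.05),("jaw_model",.003,None)],"top")
E
```

```text
clock: 34.38
eef_pos: [0.5502, -0.1981, 0.1857]
tool_rot: [0.011, 1.0, -0.002, 0.0]
ft_force: [1.2, -0.3, -0.5]
grip_width: 0.0557
grasp_force: 0.0
clock: 34.63
eef_pos: [0.5498, -0.198, 0.183]
tool_rot: [0.011, 1.0, -0.001, -0.0]
ft_force: [-0.2, -0.2, -0.5]
grip_width: 0.0557
grasp_force: 0.0
thick_blank pt 0.76 [254. 177.] [ 550.3 -198.2    3. ]
thick_blank sil 0.59 [252. 176.] [ 540.  -198.9   40.1   80.2   89.9]
pan pt 0.9 [251. 201.] [ 579.1 -202.5    0. ]
pan sil 0.58 [238. 181.] [ 581.8 -198.3  148.7  208.9   89.3]
jaw_model pt 0.8 [260. 246.] [ 635.  -192.2    3. ]
tcp [ 549.8 -198.   183. ] tool y yaw 88.8 z [-0.001 -0.003 -1.   ] t 34.63 w 0.055665979345837904
thick_blank pt 0.9 [385. 198.] [ 555.3 -197.1    3. ]
thin_blank pt 0.77 [207. 225.] [493.9 233.3   0. ]
thin_blank pt 0.7 [385. 201.] [ 548.2 -198.2    0. ]
gauge pt 0.94 [296. 150.] [675.6  16.5   0. ]
gauge sil 0.78 [295. 148.] [679.6  20.5  43.1 107.6   5.3]
jaw_model pt 0.91 [382. 164.] [ 638.6 -192.9    3. ]
tcp [ 549.4 -197.9  182. ] tool y yaw 88.7 z [-0.003 -0.002 -1.   ] t 34.93 w 0.05575952110529833
```

```bash
python3 -c "
from workcell import bot
print(bot.job_done())"
```

```text
the job is handed in; nothing more can be done
None
```

I handed the job in at about 35 s of the 72 s. The thick blank was gauged on the plate and now lies flat in the free half of the pan, and the gauge stands upright on the worktop. The thin blank and jaw model show no movement. The marker took three adjustments and was left at an estimated 17 mm (target 16 mm), about 1 mm above the pointer and inside the 2 mm limit; the hand-in returned no verdict.

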